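# Hold the cover plate over the open console bay for screwing down

### The job

Slide the tabbed cover plate with the four holes straight up out of its slot in the white rack, and bring it over the open bay in the sloping face of the teal console: tab uppermost, parallel to the face, about a centimetre clear of it and not touching, with its four holes in line with the four threaded holes beneath. Finish while still holding it there, steady in the gripper, so that a colleague can put the screws in; leave the small blank plate, dish of screws, screwdriver and jar where they are.

Things in the scene. Friction and masses are not known exactly. Their poses are not given: they have to be found in the camera images.
- cover: Loose aluminium cover plate, 0.11-0.22 kg, 5 mm thick, upright in one rack slot. Main part 120 mm wide, 86 high; a flat tab 56 wide, 38 high rises in the same plane from the middle of its upper edge. Four 12 mm holes: upper pair 92 mm apart, lower pair 64 apart. Origin: middle of lower edge, mid-thickness. x = normal, y = width, z = up to the tab. Symmetric left-right; either side may face down.
- cover_center (a point): Centre of the cover plate's main part, mid-thickness, 43 mm above its lower edge and 81 mm below the top of the tab; axes as cover.
- rack: Fixed white slotted rack, 150 mm (x) by 145 (y), 50 high. Two upright slots along y, at x = -37.5 and +37.5 mm, 6.5 wide, 123 long, 40 deep (slot floor 10 mm over the bench): cover plate in one, blank plate in the other, either way. Origin: centre of underside, z up. It stands left or right of the robot's centre line, the console on the other side.
- console: Fixed grey and teal console, base 190 mm (x) by 170 mm (y), 30 mm high, carrying a tilted head with the sloping face, which looks up and away from the robot. Highest point about 120 mm. Origin: centre of its underside on the bench, z up.
- face: White sloping face of the console's head, 152 mm wide, 96 along the slope, with an open 50 by 36 mm bay and four threaded holes. Origin: on its surface, mid hole pattern, where the cover's main centre belongs. x = normal (up, away from robot), y = across, z = up-slope, leaning 32 deg from vertical. It spans z = -53 to +43 mm; the cover's tab stands out past that end, where the console has nothing.
- blank_center (a point): Centre of the blank plate (loose, plain aluminium, 90 mm wide, 70 mm high, 5 mm thick, no holes, no tab), standing in the other slot of the rack; x = its normal, z up. To be left alone.
- dish: White ceramic dish of steel screws, 72 mm across, 18 mm high; origin: centre of its underside. To be left alone.
- driver: Screwdriver with a black handle, 160 mm long, lying on the bench along its x axis. To be left alone.
- jar: Small amber jar with a black cap, 44 mm across, 60 mm high; origin: centre of its underside. To be left alone.
- hole0 (a point): Centre of a 12 mm hole of the cover plate, mid-thickness: a hole of the upper pair, at y = +46 mm, z = +31 mm from cover_center in the plate's axes.
- thread0 (a point): Mouth of a 6 mm threaded hole in the sloping face: a hole of the upper pair, at y = +46 mm, z = +31 mm in the axes of face (x = 0).
- hole1 (a point): Centre of a 12 mm hole of the cover plate, mid-thickness: a hole of the upper pair, at y = -46 mm, z = +31 mm from cover_center in the plate's axes.
- thread1 (a point): Mouth of a 6 mm threaded hole in the sloping face: a hole of the upper pair, at y = -46 mm, z = +31 mm in the axes of face (x = 0).
- hole2 (a point): Centre of a 12 mm hole of the cover plate, mid-thickness: a hole of the lower pair, at y = +32 mm, z = -31 mm from cover_center in the plate's axes.
- thread2 (a point): Mouth of a 6 mm threaded hole in the sloping face: a hole of the lower pair, at y = +32 mm, z = -31 mm in the axes of face (x = 0).
- hole3 (a point): Centre of a 12 mm hole of the cover plate, mid-thickness: a hole of the lower pair, at y = -32 mm, z = -31 mm from cover_center in the plate's axes.
- thread3 (a point): Mouth of a 6 mm threaded hole in the sloping face: a hole of the lower pair, at y = -32 mm, z = -31 mm in the axes of face (x = 0).

How it is judged:
By the outcome, as a careful person would: the job done as asked, in the order asked, and still so for the second after the job is handed in, while the arm keeps its last pose, push and grip.
It also fails if it takes over 48 s, if anything falls off the work surface, if the arm or the gripper's body presses on something with over 40 N, if the wrist force passes 120 N, or if a joint passes its speed limit or range.

### The arm

A 6-joint arm with a two-finger parallel gripper is mounted at the origin on the work surface. World frame = base frame: x ahead of the robot, y to its left, z up, the work surface at z = 0. Lengths are in m, angles in rad, forces in N, time in s.
With the tool pointing down it reaches from about 0.375 to 0.9 m from the base axis. Payload 3.1 kg.
Tool frame: the origin (TCP) lies at the very end of the fingers, on their centre line; the grasp point (between the pads) lies 19 mm behind it (robot.hold_point_z is the z of the grasp point in the tool frame, in m); z points along the fingers, y is the direction in which the jaws open and shut (so a half turn about z gives the same grasp; the last joint's range is limited). The gripper opens to 87 mm and grips with 3 to 60 N. Pads are 19 mm wide; open, the fingers measure 117 mm over their backs; the gripper's body (75 mm by 190 mm) begins 51 mm behind the grasp point.
Start: joints at [1.145, 0.527, 1.433, -0, 1.181, -0.178], TCP at [0.153, 0.606, 0.223] pointing down, gripper open.
Joint ranges: [-3.08, 3.08], [-0.75, 2.2], [0.22, 2.44], [-1.43, 4.57], [0, 2.65], [-2.85, 2.85]. Speed limits (rad/s): [2.79, 2.79, 3.14, 3.14, 3.14, 3.14].

### API

Orientations are given as a unit quaternion [x, y, z, w].
In Python, from rig import robot, viewer, spotter gives the robot as it stands.
- The arm moves only by the shell command python3 -m crank 'ROWS' [FORCE]. ROWS is text: rows parted by semicolons, each of 7 numbers parted by spaces: the turn, a rotation vector about the tool's x, y, z in units of 5 degrees (1.0 is 5 degrees), then the shift along the tool's x, y, z in units of 40 mm (1.0 is 40 mm), then the gripper's target within -1 to 1 (shut at 1, half-way at 0, fully open at -1). A call has 1 to 5 rows; each row shifts and turns the pose as measured when the row begins, along the tool's axes as they then stand; what a row does not reach is not made up. A row lasts 1/8 s, in which the tool goes at most 62.5 mm and 10.7 degrees, less where a joint would pass 70% of its speed; a pose out of reach is approached as far as the arm can. A call is refused whole if a number of a shift passes 1 or a number of a turn 1, either way. A call with a gripper value outside its range is refused whole. The fingers move at their own pace and stop on an object; FORCE is the grip in N (left out, the last holds). Time passes only in rows, so rows that do not move let the fingers close. It gives the time, the measured TCP pose, the force and the opening at its end, in the units of the state.
- robot.get_obs(): the state, without advancing time (a new reading comes with each control period).
- viewer.camera(name): name is "side" or "top" or "wrist"; returns a dict with "img" (420x560x3 uint8, red, green, blue), "camera_matrix" (3x3 intrinsics, pixels), "xyz" and "attitude" of the camera in the world. Camera axes: x right, y down, z forward; pixel columns grow to the right and rows downward; lengths in m; the calibration is good to about 2 mm. A picture is of the moment at which its call begins. There is no depth.
- robot.hand_in(): hands the job in, once; it reports no verdict.
Trained networks look in a picture, given as the dict that the camera call returned (one of the last four; its "shot" number tells which), for a name from the list of things; names that differ only in an ending like _2 or _b are one class to them, and where a whole thing is asked for, a point or a joint stands for the part that bears it (a point fixed in the world has none). Each returns a list of dicts, best first, with "score" (0 to 1); they miss things now and then, are a little off and sometimes report something else, mostly with a low value. They report only what shows in the picture. A call takes as long as a camera call.
- spotter.boxes_of(name, picture): "at" ([x, y, z] in m, in the coordinates of the camera as it stood for that picture, good to about 4 mm: the middle of the surface that is visible of it).
The state is a dict: "time": time; "q": joint angles; "joint_velocities": joint speeds; "joint_torque": joint torques, N m; "position": TCP position; "tool_rot": TCP orientation; "ft_force": force on the tool from outside, world axes, zero at the start; "moment": the same for the moment, N m; "grip_width": finger opening in m.
Only numpy, scipy, OpenCV 4.12 (cv2) and the standard library are available. Lean on these libraries where they do the work, as an engineer would, in place of code of your own. Each camera call takes 0.05 s, during which the arm holds its last target.

## Working session

There is one attempt and no reset: what is moved stays moved. The work goes in short steps, Python scripts to look and compute and a shell command to move; the robot and the scene stay as the last step left them, time stands still between calls to the robot, and variables do not carry over. Pictures are saved under pics/ and viewed, and the job is handed in when it is done.

```bash
ls; mkdir -p pics
cat > h.py <<'E'
import numpy as np, cv2
from scipy.spatial.transform import Rotation as R
from rig import robot, viewer, spotter
def cam(n,save=None):
    p=viewer.camera(n)
    if save: cv2.imwrite('pics/'+save,p['img'][:,:,::-1])
    return p
def Rc(p):
    a=np.array(p['attitude'],float)
    return a if a.shape==(3,3) else R.from_quat(a).as_matrix()
def toW(p,at): return Rc(p)@np.array(at)+np.array(p['xyz'])
def proj(p,w):
    c=(np.atleast_2d(w)-np.array(p['xyz']))@Rc(p)
    u=c@np.array(p['camera_matrix']).T
    return u[:,:2]/u[:,2:]
def ray(p,uv):
    d=Rc(p)@np.linalg.inv(np.array(p['camera_matrix']))@np.array([uv[0],uv[1],1.])
    return np.array(p['xyz']),d/np.linalg.norm(d)
def onz(p,uv,z):
    o,d=ray(p,uv); return o+d*(z-o[2])/d[2]
E
python3 - <<'E'
from h import *
np.set_printoptions(precision=4,suppress=True)
for n in ['side','top','wrist']:
    p=cam(n,n+'0.png'); print(n,p['xyz'],p['attitude'],np.array(p['camera_matrix']).tolist())
    for t in ['cover','cover_center','rack','console','face','blank_center','dish','driver','jar','hole0','hole2','thread0','thread2']:
        for b in spotter.boxes_of(t,p)[:4]:
            w=toW(p,b['at']); print(' ',t,round(b['score'],2),w,proj(p,w)[0].round(0))
print(robot.get_obs(),robot.hold_point_z)
E
```

```text
pics
side [ 0.2211 -0.6596  0.5903] [ 0.8486 -0.2274  0.1162 -0.4634] [[446.6584878200322, 0.0, 271.4681324660733], [0.0, 446.6584878200322, 202.6527542270905], [0.0, 0.0, 1.0]]
  cover 0.96 [ 0.6289 -0.2711  0.0871] [376. 281.]
  cover 0.67 [0.554  0.1412 0.0963] [227. 179.]
  cover_center 0.92 [ 0.6338 -0.2726  0.089 ] [379. 280.]
  rack 0.77 [ 0.5705 -0.2815  0.0119] [348. 331.]
  console 0.67 [0.5363 0.1422 0.05  ] [221. 199.]
  console 0.62 [ 0.6263 -0.2681  0.0864] [374. 281.]
  face 0.86 [0.5521 0.1421 0.0969] [226. 179.]
  blank_center 0.75 [ 0.5553 -0.2638  0.0672] [336. 304.]
  dish 0.89 [0.4778 0.0345 0.0101] [218. 247.]
  driver 0.56 [ 0.5682 -0.0113  0.0213] [266. 240.]
  driver 0.56 [0.5532 0.1492 0.0989] [225. 177.]
  jar 0.97 [ 0.7665 -0.0663  0.0388] [360. 219.]
  jar 0.32 [0.5513 0.1441 0.0943] [225. 180.]
  hole0 0.64 [ 0.629  -0.2664  0.0844] [374. 281.]
  hole0 0.61 [ 0.7657 -0.0651  0.0381] [359. 219.]
  hole2 0.64 [ 0.629  -0.2664  0.0844] [374. 281.]
  hole2 0.61 [ 0.7657 -0.0651  0.0381] [359. 219.]
  thread0 0.81 [0.5513 0.1445 0.0938] [225. 180.]
  thread2 
[... 1030 characters left out ...]
d2 0.68 [0.5607 0.1899 0.1001] [195. 230.]
wrist [0.0759 0.6256 0.3833] [0.7798 0.609  0.0896 0.1141] [[345.13345169134834, 0.0, 280.3928121498756], [0.0, 345.13345169134834, 213.13703641744428], [0.0, 0.0, 1.0]]
{'time': 2.1, 'q': array([ 1.1455,  0.5275,  1.4327, -0.    ,  1.1814, -0.1785]), 'joint_velocities': array([ 0.0005, -0.0001, -0.0018,  0.0013,  0.0003,  0.0007]), 'joint_torque': array([  0.0003, -44.0002, -17.698 ,   0.0634,   0.0504,  -0.    ]), 'position': array([0.1526, 0.606 , 0.2225]), 'tool_rot': array([ 0.1231,  0.9924, -0.    , -0.    ]), 'ft_force': array([-0.8223,  1.0434, -0.334 ]), 'moment': array([-0.0044, -0.0209,  0.0364]), 'grip_width': 0.0872974359190947} -0.0187
```

View pics/side0.png

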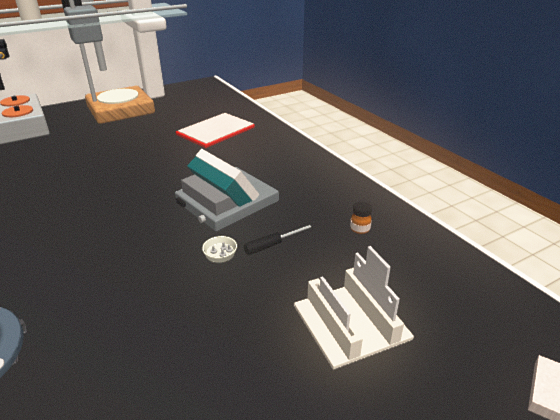

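View pics/top0.png

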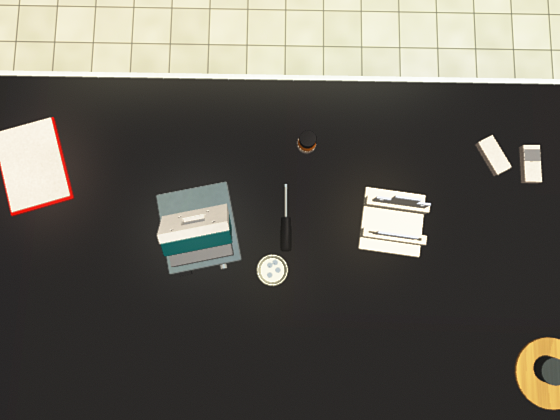

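View pics/wrist0.png

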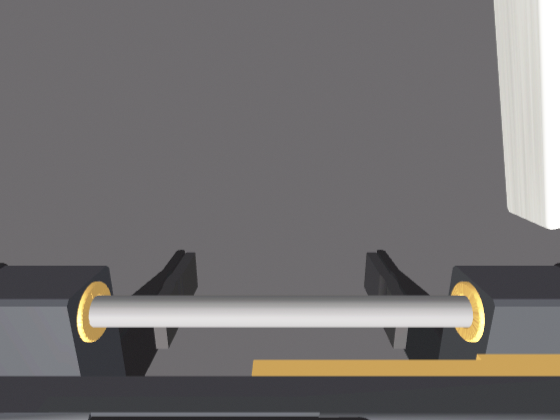

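Run:
```python
from h import *
np.set_printoptions(precision=4,suppress=True)
s=robot.get_obs(); T=R.from_quat(s['tool_rot']).as_matrix(); print(T)
p=cam('wrist'); print(T.T@(np.array(p['xyz'])-s['position'])); print(T.T@Rc(p))
for n,(x,y,w,h) in {'side':(160,130,140,110),'top':(140,170,120,110)}.items():
    i=cv2.imread(f'pics/{n}0.png')[y:y+h,x:x+w]; cv2.imwrite(f'pics/{n}z.png',cv2.resize(i,None,fx=5,fy=5,interpolation=cv2.INTER_CUBIC))
x,y,w,h=350,170,100,100
i=cv2.imread('pics/top0.png')[y:y+h,x:x+w]; cv2.imwrite(f'pics/toprack.png',cv2.resize(i,None,fx=5,fy=5,interpolation=cv2.INTER_CUBIC))
```

```text
[[-0.9697  0.2443 -0.    ]
 [ 0.2443  0.9697 -0.0001]
 [-0.     -0.0001 -1.    ]]
[ 0.0792  0.0002 -0.1608]
[[ 0.0021 -0.9579 -0.2872]
 [ 1.      0.0017  0.0014]
 [-0.0008 -0.2872  0.9579]]
```

View zooms.

View pics/sidez.png

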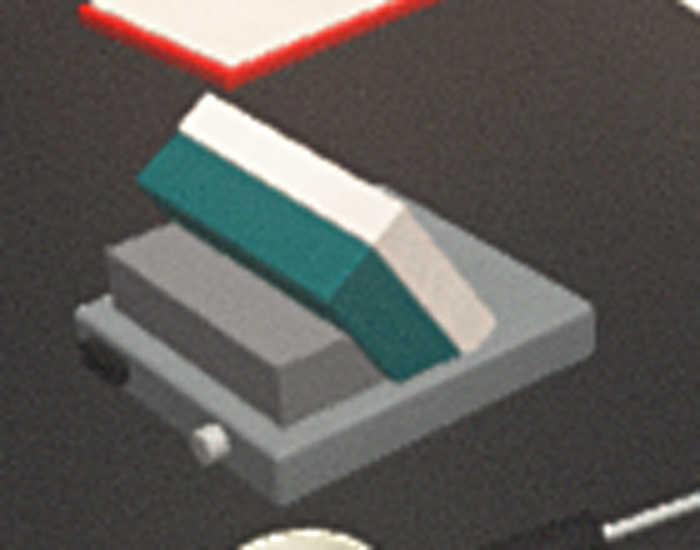

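View pics/topz.png

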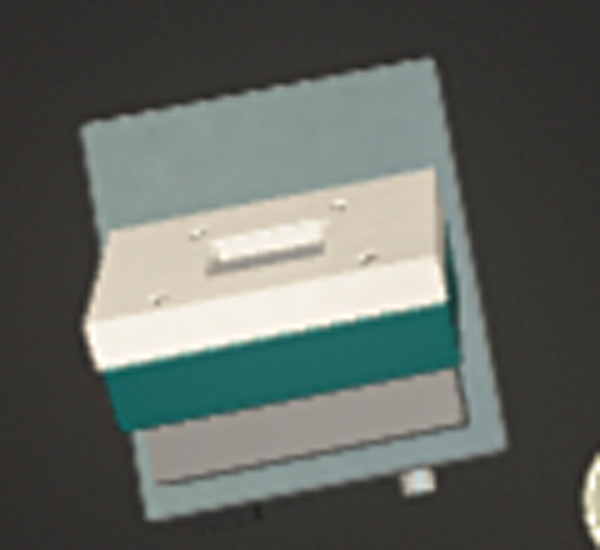

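View pics/toprack.png

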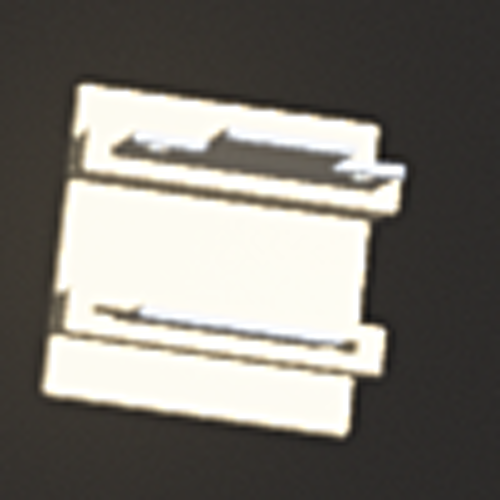

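```bash
cat >> h.py <<'E'
from scipy.optimize import least_squares
c32,s32=np.cos(np.radians(32)),np.sin(np.radians(32))
TH=np.array([[0,.046,.031],[0,-.046,.031],[0,.032,-.031],[0,-.032,-.031]])
FLOC=np.array([[c32,0,-s32],[0,1,0],[s32,0,c32]]) # columns: normal, y, upslope
def facepose(v):
    return R.from_euler('z',v[3]).as_matrix()@FLOC, np.array(v[:3])
E
python3 - <<'E'
from h import *
np.set_printoptions(precision=4,suppress=True)
p=cam('top')
Z=lambda l,ox,oy:np.array([(a/5-.4+ox,b/5-.4+oy) for a,b in l])
uv=Z([(157,300),(365,257),(197,233),(338,205)],140,170)
def f(v,zfix=None):
    Rm,t=facepose(v); return (proj(p,TH@Rm.T+t)-uv).ravel()
r=least_squares(f,[.56,.19,.09,.2]); print('face',r.x,r.fun.reshape(4,2))
r2=least_squares(lambda v:np.r_[f(v),(v[2]-.08)*1000],[.56,.19,.09,.2]); print('face z~.08',r2.x)
rc=Z([(75,83),(380,125),(350,437),(45,395)],350,170)
print('rack base corners z=.01',[onz(p,u,.01) for u in rc])
w=np.array([onz(p,u,.01) for u in rc]); print('center',w.mean(0),np.linalg.norm(np.diff(w,axis=0),axis=1), np.degrees(np.arctan2(*( (w[0]-w[3]+w[1]-w[2])[[1,0]]))))
cb=Z([(82,127),(435,60),(507,447),(150,520)],140,170)
w=np.array([onz(p,u,.03) for u in cb]); print('console',w.mean(0),np.linalg.norm(np.diff(w,axis=0),axis=1), np.degrees(np.arctan2(*( (w[0]-w[3]+w[1]-w[2])[[1,0]]))))
E
```

```text
face [0.5862 0.1993 0.08   0.2171] [[-0.2444 -0.0357]
 [ 0.1137 -0.0712]
 [ 0.3275  0.0919]
 [-0.1896  0.0207]]
face z~.08 [0.5862 0.1993 0.08   0.2171]
rack base corners z=.01 [array([ 0.6784, -0.1975,  0.01  ]), array([ 0.6599, -0.3439,  0.01  ]), array([ 0.5107, -0.3255,  0.01  ]), array([ 0.5288, -0.1816,  0.01  ])]
center [ 0.5944 -0.2621  0.01  ] [0.1475 0.1503 0.145 ] -6.565388594490232
console [0.5739 0.194  0.03  ] [0.1675 0.1846 0.1663] 11.992031466039045
```

```bash
cat >> h.py <<'E'
def yawdown(th,tilt=0):
    # tool y at world angle th (horizontal), z down, then tilted by rotation about tool x
    y=np.array([np.cos(th),np.sin(th),0]); z=np.array([0,0,-1.]); x=np.cross(y,z)
    return np.stack([x,y,z],1)@R.from_rotvec([tilt,0,0]).as_matrix()
def plan(P,T,n=None,g=-1,smax=.95):
    s=robot.get_obs(); p=np.array(s['position']); A=R.from_quat(s['tool_rot'])
    B=R.from_matrix(T); P=np.array(P,float)
    if n is None:
        n=1
        while n<80:
            rv=(A.inv()*B).as_rotvec()/n; ok=np.abs(rv).max()/np.radians(5)<=smax
            for k in range(n):
                C=A*R.from_rotvec(rv*k); ok&=np.abs(C.inv().apply((P-p)/n)).max()/.04<=smax
            if ok: break
            n+=1
    for k in range(n):
        rem=n-k
        rv=(A.inv()*B).as_rotvec()/rem; d=A.inv().apply((P-p)/rem)
        row=np.round(np.r_[rv/np.radians(5),d/.04],2)
        print(' '.join(f'{v+0:g}' for v in row),g, end=';\n' if k%5==4 else '; ')
        p=p+A.apply(row[3:]*.04); A=A*R.from_rotvec(row[:3]*np.radians(5))
    print('\nrows',n)
def st():
    s=robot.get_obs(); T=R.from_quat(s['tool_rot']).as_matrix()
    print('t',round(s['time'],2),'p',s['position'].round(4),'yawy',np.degrees(np.arctan2(T[1,1],T[0,1])).round(2),'z',T[:,2].round(3),'F',s['ft_force'].round(2),'w',round(s['grip_width'],4),'q',s['q'].round(2))
E
python3 -c "
from h import *
plan([.66,.16,.25],yawdown(np.radians(12.4)))"
```

```text
0 0 0.71 -0.83 -0.43 -0.04 -1; 0 0 0.7 -0.86 -0.38 -0.04 -1; 0 0 0.71 -0.88 -0.32 -0.04 -1; 0 0 0.7 -0.9 -0.27 -0.04 -1; 0 0 0.71 -0.91 -0.21 -0.04 -1;
0 0 0.7 -0.93 -0.16 -0.04 -1; 0 0 0.71 -0.93 -0.1 -0.04 -1; 0 0 0.7 -0.94 -0.04 -0.04 -1; 0 0 0.71 -0.94 0.02 -0.04 -1; 0 0 0.7 -0.94 0.08 -0.04 -1;
0 0 0.71 -0.93 0.13 -0.04 -1; 0 0 0.7 -0.92 0.19 -0.04 -1; 0 0 0.71 -0.9 0.24 -0.03 -1; 0 0 0.7 -0.89 0.3 -0.04 -1; 0 0 0.71 -0.87 0.36 -0.03 -1;
0 0 0.7 -0.84 0.41 -0.04 -1; 0 0 0.71 -0.82 0.46 -0.03 -1; 0 0 0.7 -0.79 0.5 -0.04 -1; 
rows 18
```

```bash
python3 -m crank '0 0 0.7 -0.85 -0.45 -0.05 -1; 0 0 0.7 -0.85 -0.4 -0.05 -1; 0 0 0.7 -0.9 -0.3 -0.05 -1; 0 0 0.7 -0.9 -0.25 -0.05 -1; 0 0 0.7 -0.9 -0.2 -0.05 -1'; python3 -m crank '0 0 0.7 -0.95 -0.15 -0.05 -1; 0 0 0.7 -0.95 -0.1 -0.05 -1; 0 0 0.7 -0.95 -0.05 -0.05 -1; 0 0 0.7 -0.95 0 -0.05 -1; 0 0 0.7 -0.95 0.1 -0.05 -1'; python3 -c "
from h import *
st();plan([.66,.16,.25],yawdown(np.radians(12.4)))"
```

```text
time: 2.82
position: [0.2962, 0.4809, 0.2328]
tool_rot: [0.275, 0.962, 0.001, 0.0]
ft_force: [0.3, -1.0, 0.4]
grip_width: 0.0869
time: 3.45
position: [0.4439, 0.3502, 0.2438]
tool_rot: [0.422, 0.906, 0.002, 0.0]
ft_force: [0.7, -0.4, 0.5]
grip_width: 0.0872
t 3.45 p [0.4439 0.3502 0.2438] yawy 40.05 z [ 0.003  0.003 -1.   ] F [ 0.66 -0.36  0.53] w 0.0872 q [ 0.47  0.42  1.56  0.    1.15 -0.23]
0.01 0 0.69 -0.89 0.13 -0.02 -1; 0 0 0.69 -0.88 0.19 -0.02 -1; 0.01 0 0.69 -0.87 0.24 -0.02 -1; 0 0 0.69 -0.85 0.29 -0.02 -1; 0.01 -0.01 0.69 -0.83 0.34 -0.02 -1;
0 0 0.69 -0.81 0.39 -0.02 -1; 0.01 -0.01 0.69 -0.78 0.45 -0.02 -1; 0 0 0.7 -0.76 0.49 -0.02 -1; 
rows 8
```

Tracks well.

```bash
python3 -m crank '0 0 0.7 -0.9 0.13 -0.02 -1; 0 0 0.7 -0.88 0.2 -0.02 -1; 0 0 0.7 -0.87 0.25 -0.02 -1; 0 0 0.7 -0.85 0.3 -0.02 -1; 0 0 0.7 -0.83 0.35 -0.02 -1'; python3 -m crank '0 0 0.7 -0.81 0.4 -0.02 -1; 0 0 0.7 -0.78 0.45 -0.02 -1; 0 0 0.7 -0.76 0.5 -0.02 -1; 0 0 0.2 -0.1 0.1 0 -1; 0 0 0 0 0 0 -1'
python3 - <<'E'
from h import *
st()
p=cam('wrist','w1.png')
import pickle; pickle.dump(p,open('w1.pkl','wb'))
print(proj(p,TH@facepose([.5862,.1993,.08,.2171])[0].T+[.5862,.1993,.08]).round(1))
E
```

```text
time: 4.08
position: [0.5844, 0.2263, 0.2486]
tool_rot: [0.56, 0.829, 0.003, 0.0]
ft_force: [-0.7, -0.6, -0.4]
grip_width: 0.0868
time: 4.7
position: [0.6739, 0.146, 0.2504]
tool_rot: [0.644, 0.765, 0.003, -0.0]
ft_force: [-0.2, -0.2, -0.3]
grip_width: 0.0871
t 4.7 p [0.6739 0.146  0.2504] yawy 9.82 z [ 0.004  0.005 -1.   ] F [-0.16 -0.21 -0.3 ] w 0.0871 q [ 0.05  0.59  1.23  0.    1.32 -0.12]
[[162.7  67.9]
 [177.1 178.7]
 [215.6  88.3]
 [221.6 154.3]]
```

View pics/w1.png

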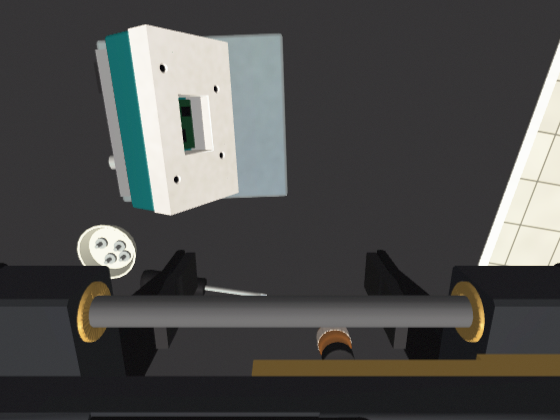

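Run:
```python
from h import *
import pickle
np.set_printoptions(precision=4,suppress=True)
p=pickle.load(open('w1.pkl','rb'))
g=cv2.cvtColor(p['img'],cv2.COLOR_RGB2GRAY).astype(float)
uv=[]
for (u,v) in [(162,68),(176,180),(215,89),(221,155)]:
    w=g[v-6:v+7,u-6:u+7]; bg=np.median(w); m=np.clip(bg-25-w,0,None)
    yy,xx=np.mgrid[-6:7,-6:7]; uv.append((u+(m*xx).sum()/m.sum(),v+(m*yy).sum()/m.sum()))
uv=np.array(uv); print(uv)
def f(v):
    Rm,t=facepose(v); return (proj(p,TH@Rm.T+t)-uv).ravel()
r=least_squares(f,[.56,.19,.09,.2]); print('face',r.x,r.fun.reshape(4,2))
plan([.6317,-.2664,.25],yawdown(np.radians(-6.7)))
```

```text
[[161.8748  67.8954]
 [175.7203 179.1585]
 [215.055   88.5811]
 [220.7459 154.9297]]
face [0.5858 0.1989 0.0815 0.2105] [[ 0.009  -0.0255]
 [ 0.0164  0.0482]
 [ 0.0022  0.0375]
 [-0.0324 -0.0629]]
0 0 0.3 -0.91 -0.25 0 -1; 0 -0.01 0.3 -0.91 -0.23 0 -1; 0.01 0 0.3 -0.92 -0.21 0 -1; 0 -0.01 0.3 -0.92 -0.18 0 -1; 0.01 0 0.3 -0.93 -0.16 0 -1;
0 -0.01 0.3 -0.93 -0.13 0 -1; 0.01 0 0.3 -0.94 -0.11 0 -1; 0 -0.01 0.3 -0.94 -0.09 -0.01 -1; 0.01 0 0.3 -0.94 -0.06 0 -1; 0 -0.01 0.31 -0.94 -0.04 0 -1;
0.01 0 0.3 -0.95 0 -0.01 -1; 
rows 11
```

```bash
python3 -m crank '0 0 0.3 -0.91 -0.25 0 -1; 0 0 0.3 -0.91 -0.23 0 -1; 0 0 0.3 -0.92 -0.2 0 -1; 0 0 0.3 -0.92 -0.18 0 -1; 0 0 0.3 -0.93 -0.16 0 -1'; python3 -m crank '0 0 0.3 -0.93 -0.13 0 -1; 0 0 0.3 -0.94 -0.1 0 -1; 0 0 0.3 -0.94 -0.09 0 -1; 0 0 0.3 -0.94 -0.06 0 -1; 0 0 0.3 -0.6 -0.04 0 -1';  python3 - <<'E'
from h import *
st()
p=cam('wrist','w2.png'); st()
import pickle; pickle.dump(p,open('w2.pkl','wb'))
plan([.6317,-.2664,.25],yawdown(np.radians(-6.7)))
E
```

```text
time: 5.38
position: [0.6506, -0.0351, 0.2498]
tool_rot: [0.688, 0.726, 0.003, -0.002]
ft_force: [-0.8, 0.3, 0.7]
grip_width: 0.0869
time: 6.0
position: [0.6316, -0.2069, 0.2496]
tool_rot: [0.732, 0.681, 0.003, -0.004]
ft_force: [-0.3, 0.3, -0.4]
grip_width: 0.0871
t 6.0 p [ 0.6316 -0.2069  0.2496] yawy -4.14 z [-0.001  0.01  -1.   ] F [-0.28  0.27 -0.41] w 0.0871 q [-0.49  0.56  1.29  0.01  1.3  -0.42]
t 6.05 p [ 0.6314 -0.21    0.2496] yawy -4.28 z [-0.     0.007 -1.   ] F [ 0.84 -2.17  0.7 ] w 0.0868 q [-0.49  0.56  1.29  0.01  1.3  -0.42]
-0.01 -0.04 0.24 -0.7 0.06 -0.01 -1; 0 -0.04 0.24 -0.7 0.07 -0.01 -1; 
rows 2
```

View pics/w2.png

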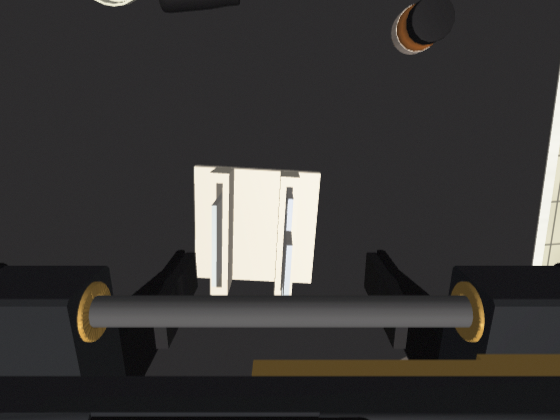

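```bash
cat > ov.py <<'E'
from h import *
import pickle,sys
p=pickle.load(open('w2.pkl','rb'))
def over(c,yaw,dy=0):
    Rz=R.from_euler('z',yaw).as_matrix()
    im=cv2.resize(p['img'][:,:,::-1][140:310,170:350],None,fx=4,fy=4,interpolation=cv2.INTER_CUBIC).copy()
    def poly(L,col):
        u=proj(p,np.array(L)@Rz.T+c); u=((u-[170,140]+.5)*4).astype(np.int32); cv2.polylines(im,[u],True,col,1,cv2.LINE_AA)
    poly([(.075,.0725,0),(.075,-.0725,0),(-.075,-.0725,0),(-.075,.0725,0)],(0,0,255))
    for x in(-.0375,.0375):
        w=.00325; poly([(x+w,.0615,.05),(x+w,-.0615,.05),(x-w,-.0615,.05),(x-w,.0615,.05)],(0,200,0))
    for s in(-1,1):
        X=.0375+s*.0025; poly([(X,.06+dy,.01),(X,.06+dy,.096),(X,.028+dy,.096),(X,.028+dy,.134),(X,-.028+dy,.134),(X,-.028+dy,.096),(X,-.06+dy,.096),(X,-.06+dy,.01)],(255,0,255))
    cv2.imwrite('pics/'+sys.argv[1],im)
over(np.array([float(sys.argv[2]),float(sys.argv[3]),0]),float(sys.argv[4]))
E
python3 ov.py ov1.png .5944 -.2621 -.117
```

```text
(no output)
```

View pics/ov1.png

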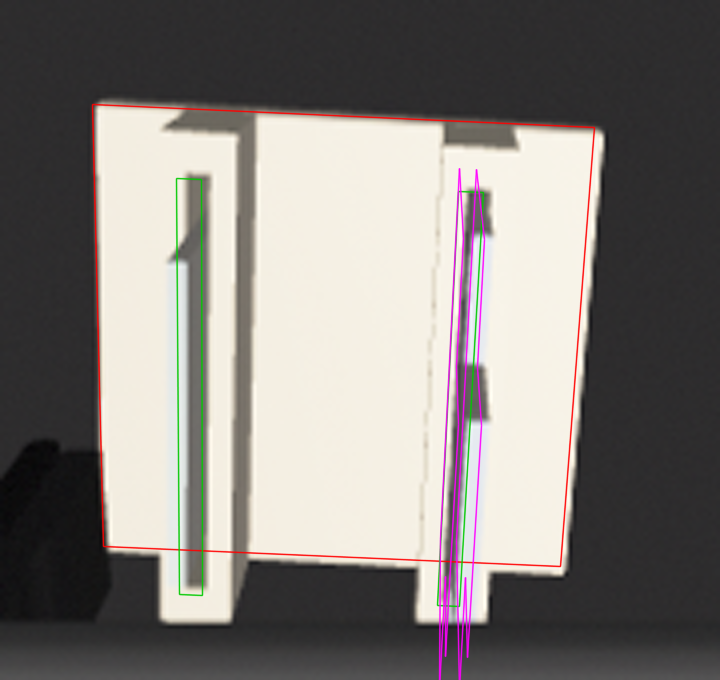

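```bash
python3 ov.py ov2.png .5962 -.261 -.115
```

```text
(no output)
```

View pics/ov2.png

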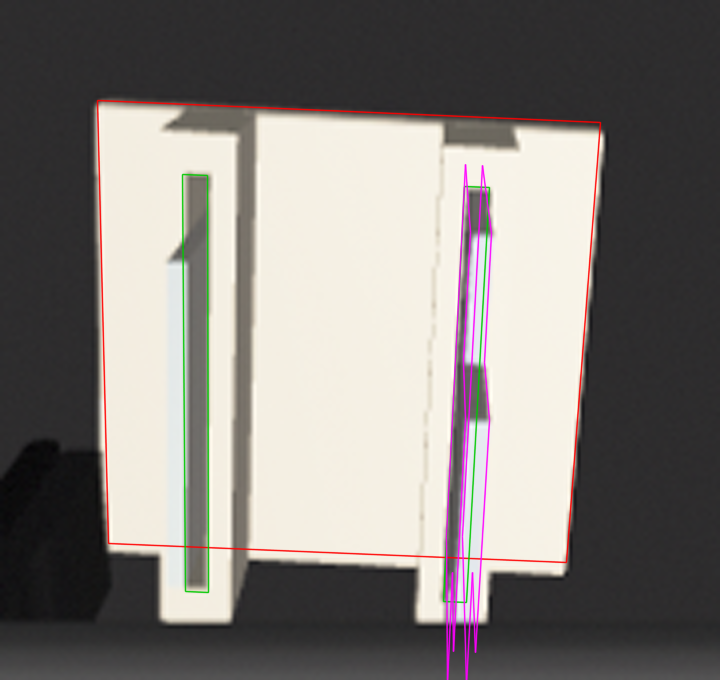

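```bash
python3 -c "
from h import *
st();plan([.6335,-.2653,.16],yawdown(np.radians(-6.6)),n=4)"
```

```text
t 6.05 p [ 0.6314 -0.21    0.2496] yawy -4.28 z [-0.     0.007 -1.   ] F [ 0.84 -2.17  0.7 ] w 0.0868 q [-0.49  0.56  1.29  0.01  1.3  -0.42]
0 -0.02 0.12 -0.35 0.04 0.56 -1; 0 -0.02 0.11 -0.35 0.04 0.56 -1; -0.01 -0.02 0.12 -0.34 0.05 0.56 -1; 0 -0.02 0.11 -0.34 0.05 0.55 -1; 
rows 4
```

```bash
python3 -m crank '0 -0.02 0.12 -0.35 0.04 0.55 -1; 0 -0.02 0.12 -0.35 0.04 0.55 -1; 0 -0.02 0.12 -0.35 0.04 0.55 -1; 0 -0.02 0.1 -0.35 0.04 0.55 -1; 0 0 0 0 0 0 -1'; python3 -c "
from h import *
st();plan([.6335,-.2653,.104],yawdown(np.radians(-6.6)),n=3)"
```

```text
time: 6.68
position: [0.6337, -0.2609, 0.1598]
tool_rot: [0.745, 0.667, 0.001, -0.001]
ft_force: [0.0, 1.1, -0.0]
grip_width: 0.087
t 6.67 p [ 0.6337 -0.2609  0.1598] yawy -6.35 z [ 0.     0.004 -1.   ] F [ 0.05  1.13 -0.03] w 0.087 q [-0.55  0.68  1.32  0.    1.14 -0.45]
0 -0.01 0.02 -0.04 0 0.46 -1; 0 -0.02 0.01 -0.04 0 0.47 -1; 0 -0.01 0.02 -0.03 0.01 0.46 -1; 
rows 3
```

```bash
python3 -m crank '0 -0.01 0.02 -0.04 0 0.47 -1; 0 -0.02 0.02 -0.04 0 0.47 -1; 0 -0.01 0.02 -0.04 0 0.46 -1; 0 0 0 0 0 0 -1'; python3 -c "
from h import *
st();p=cam('wrist','w3.png');plan([.6335,-.2653,.104],yawdown(np.radians(-6.6)),n=1)"
```

```text
time: 7.18
position: [0.6338, -0.2638, 0.101]
tool_rot: [0.746, 0.665, 0.0, 0.0]
ft_force: [-0.7, 0.2, -0.4]
grip_width: 0.0869
t 7.17 p [ 0.6338 -0.2638  0.101 ] yawy -6.56 z [ 0.001  0.    -1.   ] F [-0.7   0.21 -0.38] w 0.0869 q [-0.56  0.75  1.36  0.    1.03 -0.44]
0.03 0 0.01 -0.03 -0.02 -0.05 -1; 
rows 1
```

View pics/w3.png

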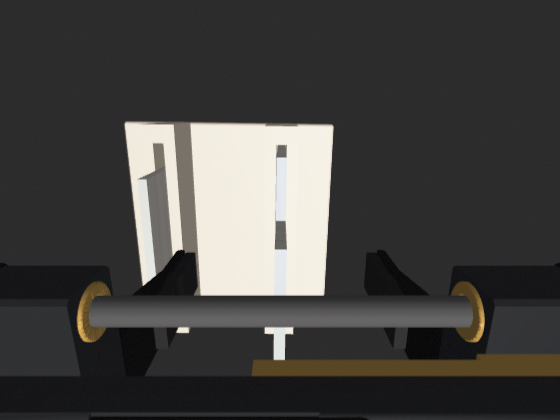

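```bash
python3 -m crank '0.03 0 0 -0.03 -0.02 -0.1 0; 0 0 0 0 0 0 0.5; 0 0 0 0 0 0 1; 0 0 0 0 0 0 1; 0 0 0 0 0 0 1' 40; python3 -m crank '0 0 0 0 0 0 1; 0 0 0 0 0 0 1; 0 0 0 0 0 0 1'; python3 -c "
from h import *
st()"
```

```text
time: 7.85
position: [0.6352, -0.2663, 0.1092]
tool_rot: [0.746, 0.665, 0.001, 0.003]
ft_force: [0.1, 0.1, -0.9]
grip_width: 0.0451
time: 8.22
position: [0.6351, -0.2663, 0.1091]
tool_rot: [0.746, 0.665, 0.001, 0.002]
ft_force: [-0.1, -0.5, 0.7]
grip_width: 0.0146
t 8.22 p [ 0.6351 -0.2663  0.1091] yawy -6.56 z [ 0.004 -0.003 -1.   ] F [-0.1  -0.52  0.67] w 0.0146 q [-0.56  0.74  1.36 -0.    1.04 -0.44]
```

```bash
python3 -m crank '0 0 0 0.02 -0.03 0.1 0.8; 0 0 0 0 0 0 1; 0 0 0 0 0 0 1; 0 0 0 0 0 0 1' 40; python3 -c "
from h import *
st()"
```

```text
time: 8.72
position: [0.6334, -0.2651, 0.1046]
tool_rot: [0.746, 0.665, 0.0, 0.002]
ft_force: [-0.3, -0.5, 0.1]
grip_width: 0.0047
t 8.72 p [ 0.6334 -0.2651  0.1046] yawy -6.57 z [ 0.003 -0.002 -1.   ] F [-0.32 -0.47  0.09] w 0.0047 q [-0.56  0.74  1.36 -0.    1.03 -0.44]
```

```bash
python3 -m crank '0 0 0 0 0 -0.2 1; 0 0 0 0 0 -0.3 1; 0 0 0 0 0 -0.4 1; 0 0 0 0 0 -0.4 1; 0 0 0 0 0 -0.4 1'; python3 -c "
from h import *
st();p=cam('wrist','w4.png')"
```

```text
time: 9.35
position: [0.6333, -0.2648, 0.1765]
tool_rot: [0.746, 0.666, 0.0, 0.002]
ft_force: [0.0, 0.2, -0.7]
grip_width: 0.0047
t 9.35 p [ 0.6333 -0.2648  0.1765] yawy -6.55 z [ 0.003 -0.002 -1.   ] F [ 0.    0.19 -0.67] w 0.0047 q [-0.56  0.66  1.31 -0.    1.17 -0.44]
```

View pics/w4.png

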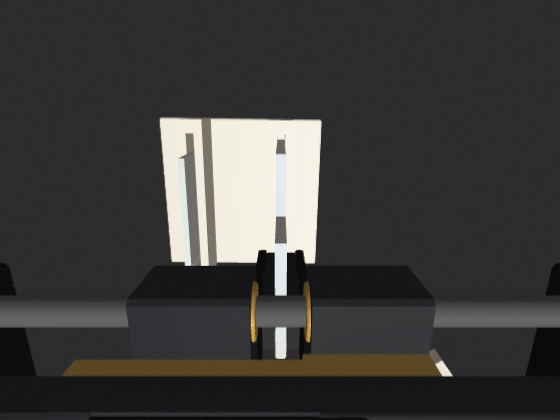

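Run:
```python
from h import *
i=cv2.imread('pics/w4.png'); 
g=cv2.cvtColor(i,cv2.COLOR_BGR2GRAY)
for r in list(range(126,160,1))+list(range(208,250)): print(r,g[r,270:293].tolist())
cv2.imwrite('pics/w4z.png',cv2.resize(i[120:260,240:330],None,fx=4,fy=4,interpolation=cv2.INTER_CUBIC))
```

```text
126 [241, 241, 241, 241, 241, 241, 241, 241, 241, 241, 241, 241, 241, 241, 241, 241, 241, 241, 241, 241, 241, 241, 242]
127 [241, 241, 241, 240, 241, 241, 241, 241, 241, 241, 241, 241, 241, 242, 241, 241, 241, 241, 242, 241, 241, 241, 242]
128 [241, 241, 241, 241, 241, 241, 241, 242, 241, 241, 241, 241, 242, 241, 241, 241, 241, 241, 241, 241, 242, 242, 242]
129 [241, 241, 241, 241, 241, 241, 242, 241, 241, 241, 242, 241, 241, 241, 241, 241, 242, 241, 241, 242, 242, 242, 242]
130 [241, 241, 241, 241, 241, 242, 242, 241, 241, 242, 241, 241, 241, 242, 241, 241, 242, 242, 241, 242, 242, 242, 242]
131 [241, 241, 241, 241, 241, 241, 241, 241, 242, 241, 241, 241, 241, 241, 241, 241, 241, 241, 242, 241, 241, 242, 241]
132 [241, 241, 241, 241, 241, 242, 241, 241, 241, 241, 241, 241, 241, 241, 241, 241, 241, 242, 242, 242, 242, 242, 242]
133 [241, 241, 241, 241, 241, 241, 241, 241, 241, 241, 241, 241, 241, 241, 241, 241, 241, 242, 242, 242, 242, 242, 242]
134 [241, 240, 241, 241, 241, 242, 241, 236, 241, 241, 241, 241, 241, 241, 234, 230, 242, 242, 242, 242, 242, 242, 242]
135 [241, 241, 241, 
[... 7108 characters left out ...]
 241, 240, 233, 234, 233, 234, 233, 234, 233, 234, 234, 233, 234, 235, 242, 242, 242, 242, 242, 241]
245 [241, 241, 241, 241, 240, 234, 234, 233, 233, 233, 234, 233, 234, 234, 233, 233, 235, 242, 242, 242, 241, 241, 241]
246 [241, 241, 241, 241, 240, 234, 233, 233, 233, 234, 234, 234, 234, 234, 234, 233, 235, 242, 242, 242, 242, 241, 241]
247 [241, 241, 241, 241, 240, 234, 234, 234, 234, 233, 234, 234, 234, 234, 233, 234, 234, 242, 242, 242, 242, 242, 241]
248 [241, 241, 241, 241, 240, 234, 234, 234, 233, 234, 234, 233, 234, 233, 234, 233, 235, 242, 242, 242, 242, 242, 241]
249 [241, 241, 241, 241, 240, 234, 234, 234, 234, 234, 233, 234, 234, 234, 233, 234, 234, 242, 242, 242, 242, 241, 241]
```

View pics/w4z.png

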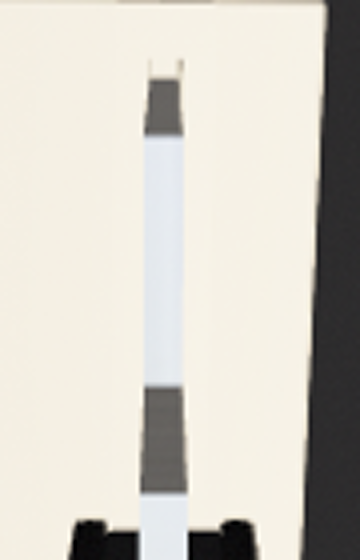

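```bash
cat >> h.py <<'E'
CT=np.array([.0792,.0002,-.1608]); RT=np.array([[0.0021,-0.9579,-0.2872],[1,.0017,.0014],[-.0008,-.2872,.9579]])
KW=(345.1335,280.3928,213.1370)
def projT(X):
    c=(np.atleast_2d(X)-CT)@RT; return KW[0]*c[:,:2]/c[:,2:]+KW[1:]
def fitplate(rows,pts=((.060,0),(.060,.086),(.028,.086),(.028,.124)),w=(1,1,1,1)):
    # unknown: centre (x,z) in tool, roll a ; plate up = -tool z
    pts=np.array(pts)-[0,.043]
    def f(v):
        c,s=np.cos(v[2]),np.sin(v[2])
        X=v[0]+c*pts[:,0]-s*pts[:,1]; Z=v[1]-(s*pts[:,0]+c*pts[:,1])
        return (projT(np.stack([X,0*X,Z],1))[:,1]-rows)*np.array(w)
    r=least_squares(f,[0,.05,0]); return r.x,r.fun
E
python3 - <<'E'
from h import *
np.set_printoptions(precision=4,suppress=True)
R_=np.array([139.1,153.5,216.0,243.0])
print(fitplate(R_)); print(fitplate(R_,w=(0,1,1,1)))
v=[.0,.0516,0];print(fitplate(projT([[.06,0,.0946],[.06,0,.0086],[.028,0,.0086],[.028,0,-.0294]])[:,1]),projT([[.06,0,.0946],[.06,0,.0086],[.028,0,.0086],[.028,0,-.0294]])[:,1])
E
```

```text
(array([-0.0014,  0.0527, -0.0001]), array([ 0.0579, -0.0068, -0.1332,  0.0791]))
(array([-0.0015,  0.0523, -0.0036]), array([ 0., -0., -0., -0.]))
(array([-0.    ,  0.0516,  0.    ]), array([ 0., -0., -0., -0.])) [137.3125 150.8905 213.9024 240.8956]
```

```bash
cat >> h.py <<'E'
FV=[.5858,.1989,.0815,.2105]
def goal(gap=.010,F=FV,px=-.0014,pz=.0527,extra=0,dz=0):
    Rm,t=facepose(F); T=np.stack([Rm[:,1],Rm[:,0],-Rm[:,2]],1)
    return t+Rm[:,0]*(gap+.0025+extra)-T@[px,0,pz]+[0,0,dz],T
E
python3 -m crank '0 0 0 0 0 -0.7 1; 0 0 0 0 0 -0.9 1'
python3 - <<'E'
from h import *
np.set_printoptions(precision=4,suppress=True)
st()
P,T=goal(); print(P,T)
P,T=goal(extra=.08,dz=.09); print(P); plan(P,T,g=1,smax=.85)
E
```

```text
time: 9.65
position: [0.6325, -0.2643, 0.243]
tool_rot: [0.746, 0.666, 0.0, 0.001]
ft_force: [1.0, -1.1, -1.8]
grip_width: 0.0042
t 9.65 p [ 0.6325 -0.2643  0.243 ] yawy -6.55 z [ 0.002 -0.001 -1.   ] F [ 1.   -1.08 -1.76] w 0.0042 q [-0.56  0.59  1.25 -0.    1.3  -0.44]
[0.5686 0.1966 0.1328] [[-0.2089  0.8293  0.5182]
 [ 0.9779  0.1772  0.1107]
 [ 0.      0.5299 -0.848 ]]
[0.6349 0.2108 0.2652]
-0.45 0.08 -0.26 0.84 -0.09 -0.04 1; -0.45 0.08 -0.26 0.85 -0.07 -0.04 1; -0.45 0.07 -0.26 0.85 -0.05 -0.03 1; -0.45 0.08 -0.26 0.85 -0.03 -0.03 1; -0.45 0.07 -0.26 0.85 -0.01 -0.03 1;
-0.45 0.07 -0.26 0.85 0.01 -0.02 1; -0.45 0.08 -0.26 0.85 0.03 -0.02 1; -0.45 0.07 -0.26 0.85 0.05 -0.01 1; -0.45 0.08 -0.26 0.84 0.07 0 1; -0.45 0.07 -0.26 0.84 0.09 0.01 1;
-0.46 0.08 -0.26 0.84 0.1 0.02 1; -0.45 0.07 -0.25 0.84 0.12 0.03 1; -0.46 0.08 -0.26 0.84 0.14 0.04 1; -0.45 0.07 -0.25 0.83 0.16 0.05 1; 
rows 14
```

```bash
python3 -m crank '-0.45 0.08 -0.26 0.5 -0.09 -0.04 1; -0.45 0.08 -0.26 0.7 -0.07 -0.04 1; -0.45 0.08 -0.26 0.8 -0.05 -0.03 1; -0.45 0.08 -0.26 0.8 -0.03 -0.03 1; -0.45 0.08 -0.26 0.8 0 -0.03 1'
python3 -m crank '-0.45 0.07 -0.26 0.8 0 -0.03 1; -0.45 0.07 -0.26 0.8 0.03 -0.02 1; -0.45 0.07 -0.26 0.8 0.05 0 1; -0.45 0.07 -0.26 0.8 0.07 0 1; -0.45 0.07 -0.26 0.8 0.1 0 1'
python3 - <<'E'
from h import *
st()
P,T=goal(extra=.08,dz=.09); plan(P,T,g=1,smax=.8)
E
```

```text
time: 10.28
position: [0.6337, -0.12, 0.2575]
tool_rot: [0.703, 0.703, 0.082, 0.071]
ft_force: [-0.4, -0.3, -0.9]
grip_width: 0.0045
time: 10.9
position: [0.6327, 0.0457, 0.2681]
tool_rot: [0.648, 0.732, 0.159, 0.135]
ft_force: [0.7, -0.4, -1.2]
grip_width: 0.0044
t 10.9 p [0.6327 0.0457 0.2681] yawy 6.88 z [ 0.404  0.058 -0.913] F [ 0.66 -0.38 -1.18] w 0.0044 q [-0.16  0.35  1.69  0.19  0.7  -0.41]
-0.26 0.06 -0.15 0.68 0.08 0.05 1; -0.26 0.06 -0.15 0.68 0.09 0.06 1; -0.26 0.06 -0.16 0.68 0.09 0.07 1; -0.27 0.07 -0.15 0.68 0.1 0.07 1; -0.26 0.06 -0.16 0.67 0.11 0.08 1;
-0.27 0.07 -0.15 0.68 0.12 0.08 1; 
rows 6
```

```bash
python3 -m crank '-0.26 0.06 -0.15 0.68 0.08 0.05 1; -0.26 0.06 -0.15 0.68 0.09 0.06 1; -0.26 0.06 -0.15 0.68 0.09 0.07 1; -0.26 0.06 -0.15 0.68 0.1 0.07 1; -0.26 0.06 -0.15 0.5 0.1 0.08 1'
python3 -m crank '-0.26 0.06 -0.15 0.3 0.1 0.08 1; 0 0 0 0 0 0 1; 0 0 0 0 0 0 1'
python3 - <<'E'
from h import *
st()
P,T=goal(extra=.06,dz=0.0); plan(P,T,g=1,n=5)
p=cam('wrist','w5.png')
E
```

```text
time: 11.52
position: [0.6325, 0.182, 0.2677]
tool_rot: [0.611, 0.746, 0.206, 0.167]
ft_force: [0.2, -0.0, -2.4]
grip_width: 0.0046
time: 11.9
position: [0.6343, 0.1959, 0.2673]
tool_rot: [0.602, 0.749, 0.214, 0.173]
ft_force: [-0.4, -0.2, -2.0]
grip_width: 0.005
t 11.9 p [0.6343 0.1959 0.2673] yawy 12.41 z [ 0.518  0.113 -0.848] F [-0.4  -0.21 -1.97] w 0.005 q [ 0.1   0.37  1.74  0.12  0.49 -0.21]
0 0 0.01 0.07 -0.33 0.4 1; 0 -0.01 0.01 0.07 -0.33 0.4 1; 0 0 0.01 0.07 -0.33 0.4 1; 0 -0.01 0.01 0.08 -0.32 0.4 1; 0 0 0.02 0.07 -0.33 0.4 1;

rows 5
```

View pics/w5.png

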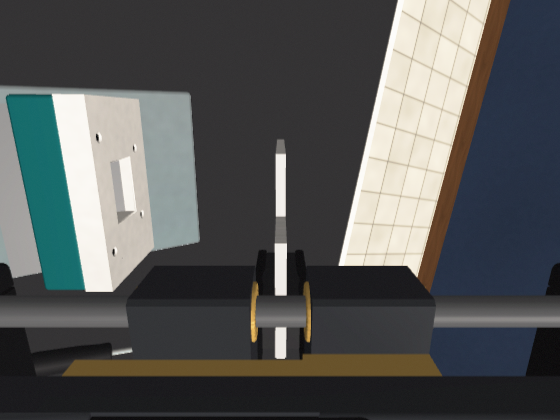

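Run:
```python
from h import *
np.set_printoptions(precision=4,suppress=True)
p=cam('wrist')
i=cv2.cvtColor(p['img'],cv2.COLOR_RGB2BGR)
cv2.imwrite('pics/w5z.png',cv2.resize(i[90:290,40:180],None,fx=4,fy=4,interpolation=cv2.INTER_CUBIC)[:600*2])
Rm,t=facepose(FV); print(proj(p,TH@Rm.T+t))
g=cv2.cvtColor(p['img'],cv2.COLOR_RGB2GRAY)
for u,v in [(98,138),(114,251),(135,148),(141,213)]:
    print(u,v); print(g[v-5:v+6,u-5:u+6])
st()
```

```text
[[ 96.6851 137.4868]
 [112.8855 251.8272]
 [132.8739 147.9726]
 [140.3627 213.9351]]
98 138
[[201 202 197 164 191 237 241 214 202 202 200]
 [201 201 192  65 125 224 247 239 202 203 202]
 [201 200 190  43  48 165 250 249 218 202 202]
 [202 200 189  11  39 149 250 251 235 203 201]
 [201 201 189  32  10 103 249 250 237 201 201]
 [202 200 190  74  10  96 243 247 239 201 201]
 [203 200 192 117  15  93 233 241 235 200 200]
 [202 201 195 162  69 117 222 232 225 200 199]
 [202 200 200 193 146 142 200 220 207 200 199]
 [203 201 200 199 194 165 182 204 201 200 198]
 [202 202 200 200 199 198 193 203 202 201 198]]
114 251
[[197 198 196 195 195 200 211 195 196 197 196]
 [198 197 195 193 186 223 235 209 195 197 197]
 [196 198 196 189 143 225 246 237 195 197 196]
 [195 197 193 171  59 149 248 247 203 197 196]
 [195 196 191 142  25 120 246 247 214 196 197]
 [195 195 190 129  24 113 241 242 211 195 195]
 [196 197 189  97  22 103 231 235 205 196 195]
 [197 197 189 117  31 114 218 224 197 195 195]
 [198 196 192 161  58 144 199 209 197 196 196]
 [198 196 195 190 123 142 178 196 197 196 196]
 [198 196 19
[... 526 characters left out ...]
0 202 200 199 198 199 197 197 198]]
141 213
[[218 199 198 198 198 197 196 195 194 192 191]
 [226 199 198 198 197 199 205 196 194 190 191]
 [231 199 198 198 198 203 232 211 195 191 192]
 [221 199 199 197 183 191 247 229 195 193 192]
 [199 200 199 193 135 152 248 234 195 192 193]
 [199 199 198 190 101 120 246 238 195 193 193]
 [199 200 198 191 100 110 237 231 195 192 194]
 [198 200 198 192 120 115 222 220 193 192 193]
 [197 197 198 195 166 141 199 204 193 192 193]
 [195 197 197 197 193 165 176 195 192 192 193]
 [193 194 195 196 195 192 184 193 193 193 194]]
t 12.0 p [0.6343 0.1957 0.2672] yawy 12.37 z [ 0.518  0.113 -0.848] F [ 0.62 -0.5  -1.08] w 0.0048 q [ 0.1   0.37  1.74  0.12  0.49 -0.21]
```

View pics/w5z.png

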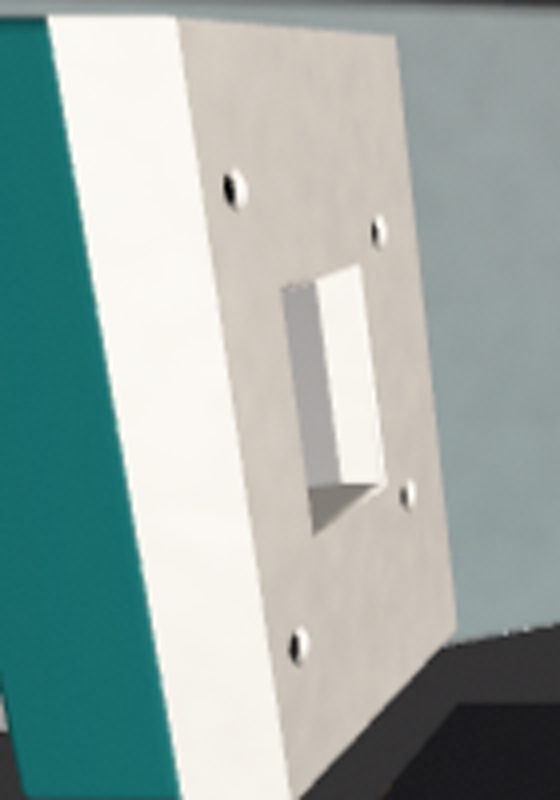

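Run:
```python
from h import *
np.set_printoptions(precision=4,suppress=True)
p=cam('wrist')
uv=np.array([(98.1,137.0),(114.1,250.9),(133.8,147.7),(141.1,212.9)])
def f(v):
    Rm,t=facepose(v); return (proj(p,TH@Rm.T+t)-uv).ravel()
r=least_squares(f,FV); print(r.x,r.fun.reshape(4,2))
Rm,t=facepose(FV); print('shift in face axes',Rm.T@(r.x[:3]-t))
# re-measure w1 mouth view
i=cv2.imread('pics/w1.png'); cv2.imwrite('pics/w1z.png',cv2.resize(i[55:190,140:240],None,fx=5,fy=5,interpolation=cv2.INTER_CUBIC))
g=cv2.cvtColor(i,cv2.COLOR_BGR2GRAY)
for u,v in [(162,68),(176,179)]: print(g[v-5:v+6,u-5:u+6])
```

```text
[0.5869 0.1992 0.08   0.2105] [[-0.0322  0.0489]
 [-0.0314 -0.1785]
 [-0.018  -0.1431]
 [ 0.0988  0.3   ]]
shift in face axes [ 0.0002  0.0001 -0.0019]
[[224 224 223 211 194 210 230 234 229 225 225]
 [224 224 219 155 152 171 220 245 243 231 225]
 [224 223 207  61   9  36 130 236 251 247 225]
 [224 221 188   9   9  11  40 150 252 252 233]
 [224 220 187  12  10   9   8  99 247 253 245]
 [223 220 196   6  11  11  11  74 218 253 244]
 [223 222 213  70   9  10  15  59 189 252 246]
 [223 223 218 159  39   9  12  78 222 249 244]
 [224 223 222 216 128  65  62 122 235 241 229]
 [225 224 222 221 203 148 135 176 228 232 225]
 [225 225 224 224 221 210 195 210 223 227 225]]
[[222 221 220 219 219 216 220 222 220 221 222]
 [221 221 220 219 209 184 217 234 226 220 221]
 [221 220 218 199 154 104 172 238 243 227 221]
 [221 221 215 134  12   8  66 201 251 243 220]
 [221 220 210  49  11   9  41 153 252 249 220]
 [221 221 212  11   8  11  25 122 250 250 220]
 [221 220 213  36  10  10  31 128 245 244 220]
 [221 221 214 110  24  21  75 173 239 236 221]
 [221 220 219 186 109  75 137 210 229 224 221]
 [220 220 221 220 190 154 182 206 221 221 221]
 [220 220 221 221 221 209 203 215 220 220 221]]
```

```bash
sed -i 's/^FV=.*/FV=[.5869,.1992,.0800,.2105]/' h.py; python3 -m crank '0 0 0.01 0.07 -0.33 0.42 1; 0 0 0.01 0.07 -0.33 0.42 1; 0 0 0.01 0.07 -0.33 0.42 1; 0 0 0.01 0.07 -0.33 0.42 1; 0 0 0.02 0.07 -0.33 0.4 1'
python3 - <<'E'
from h import *
st()
P,T=goal(extra=.015); print(P); plan(P,T,g=1,n=5)
E
```

```text
time: 12.68
position: [0.6244, 0.2039, 0.1631]
tool_rot: [0.606, 0.745, 0.217, 0.176]
ft_force: [0.3, 0.6, -1.9]
grip_width: 0.0047
t 12.68 p [0.6244 0.2039 0.1631] yawy 11.74 z [ 0.526  0.11  -0.843] F [ 0.32  0.65 -1.91] w 0.0047 q [ 0.13  0.52  1.86  0.22  0.2  -0.29]
[0.58210371 0.1996068  0.13926491]
0.02 0.01 -0.01 0.02 -0.24 -0.01 1; 0.02 0 -0.01 0.02 -0.24 -0.01 1; 0.02 0.01 -0.01 0.02 -0.24 -0.01 1; 0.02 0 -0.01 0.03 -0.25 -0.02 1; 0.03 0.01 -0.01 0.02 -0.24 -0.01 1;

rows 5
```

```bash
cat > ik.py <<'E'
from h import *
D=[((.1526,.606,.2225),.5275,1.4327,0,-1),((.4439,.3502,.2438),.42,1.56,0,-1),((.6739,.146,.2504),.59,1.23,0,-1),((.6316,-.2069,.2496),.56,1.29,0,-1),((.6337,-.2609,.1598),.68,1.32,0,-1),((.6338,-.2638,.101),.75,1.36,0,-1)]
T2=[((.6343,.1959,.2673),.37,1.74,(.518,.113,-.848)),((.6244,.2039,.1631),.52,1.86,(.526,.11,-.843)),((.6327,.0457,.2681),.35,1.69,(.404,.058,-.913))]
def wr(q2,q3,v):
    a,h,L1,L2,ph,d=v
    return a+L1*np.sin(q2)+L2*np.sin(q2+q3+ph), h+L1*np.cos(q2)+L2*np.cos(q2+q3+ph)
def f(v):
    o=[]
    L=[(P,a,b,(0,0,-1)) for P,a,b,_,_ in D]+T2
    for P,a,b,z in L:
        W=np.array(P)-v[5]*np.array(z); r,zz=wr(a,b,v); o+= [r-np.hypot(W[0],W[1]),zz-W[2]]
    return np.array(o)
r=least_squares(f,[0.05,.3,.4,.4,0,.25],x_scale=.1)
if __name__=='__main__':
    print(r.x.round(4)); print((f(r.x)*1000).round(1))
    P,T=goal()
    for e in (0.06,.03,.0):
        P,T=goal(extra=e); W=P-r.x[5]*T[:,2]; tgt=np.array([np.hypot(W[0],W[1]),W[2]])
        s=least_squares(lambda q:np.array(wr(q[0],q[1],r.x))-tgt,[.5,1.8]); q=s.x
        # forearm direction (q4 axis): angle q2+q3 from vertical, assume sum rule pi for tool down
        th=q.sum(); az=np.arctan2(W[1],W[0]); fa=np.array([np.sin(th)*np.cos(az),np.sin(th)*np.sin(az),np.cos(th)])
        fy=np.array([np.cos(az),np.sin(az),0]); 
        tz=T[:,2]; print(e,P,q,'q5~',np.arccos(np.clip(fa@tz,-1,1)),'tool in-plane ang',np.arctan2(tz@fy,tz[2]),'th',th, 'az diff',np.arctan2(T[1,2],T[0,2])-az)
E
python3 ik.py
```

```text
[0.0119 0.2787 0.5808 0.4057 0.2722 0.3086]
[-0.5  0.2 -1.5  1.  -2.6  0.2  1.4  0.   1.8  0.1  0.7 -0.2  0.3 -3.1
 -1.1  1.4  1.6  0.4]
0.06 [0.6194235  0.20758074 0.16311128] [0.51949215 1.86018174] q5~ 0.22292564401537193 tool in-plane ang 2.588174526781968 th 2.3796738954706287 az diff -0.15037051133145443
0.03 [0.59454364 0.20226478 0.1472137 ] [0.52650216 1.93167211] q5~ 0.15500007338114533 tool in-plane ang 2.5887438056096173 th 2.458174270665182 az diff -0.1585496921150665
0.0 [0.56966378 0.19694882 0.13131613] [0.53912158 2.00211986] q5~ 0.10077217251514517 tool in-plane ang 2.589413661704673 th 2.5412414347869934 az diff -0.1676610205685035
```

```bash
python3 -m crank '0.02 0 -0.01 0.02 -0.24 -0.01 1; 0.02 0 -0.01 0.02 -0.24 -0.01 1; 0.02 0 -0.01 0.02 -0.24 -0.01 1'
python3 - <<'E'
from h import *
st()
P,T=goal(extra=.015); print(P); plan(P,T,g=1,n=3)
E
```

```text
time: 13.05
position: [0.5991, 0.1999, 0.1482]
tool_rot: [0.606, 0.746, 0.215, 0.175]
ft_force: [-0.1, -0.2, -2.4]
grip_width: 0.0049
t 13.05 p [0.5991 0.1999 0.1482] yawy 11.84 z [ 0.522  0.108 -0.846] F [-0.06 -0.18 -2.38] w 0.0049 q [ 0.12  0.53  1.93  0.33  0.13 -0.39]
[0.58210371 0.1996068  0.13926491]
0.01 0.01 -0.01 0.03 -0.16 -0.01 1; 0.02 0.01 -0.01 0.02 -0.16 -0.01 1; 0.01 0.02 -0.02 0.03 -0.15 -0.01 1; 
rows 3
```

```bash
python3 -m crank '0.01 0.01 -0.01 0.03 -0.16 -0.01 1; 0.02 0.01 -0.01 0.02 -0.16 -0.01 1; 0.01 0.02 -0.02 0.02 -0.1 0 1; 0 0 0 0 0 0 1'
python3 - <<'E'
from h import *
st()
P,T=goal(); print(P,T[:,2]); plan(P,T,g=1,n=3)
p=cam('wrist','w6.png');Rm,t=facepose(FV); print(proj(p,TH@Rm.T+t))
E
```

```text
time: 13.55
position: [0.5835, 0.1988, 0.143]
tool_rot: [0.604, 0.747, 0.216, 0.175]
ft_force: [0.3, -0.5, -1.0]
grip_width: 0.0046
t 13.55 p [0.5835 0.1988 0.143 ] yawy 12.04 z [ 0.523  0.111 -0.845] F [ 0.28 -0.5  -1.03] w 0.0046 q [ 0.12  0.53  1.97  0.49  0.1  -0.56]
[0.56966378 0.19694882 0.13131613] [ 0.51822212  0.11072604 -0.8480481 ]
0.02 0 0 0.01 -0.15 0.02 1; 0.02 0 0 0.01 -0.15 0.02 1; 0.02 0.01 0 0.01 -0.15 0.02 1; 
rows 3
[[225.13274983 174.9129265 ]
 [231.77838547 322.25943834]
 [238.61488652 178.64210622]
 [241.36641003 259.75630184]]
```

View pics/w6.png

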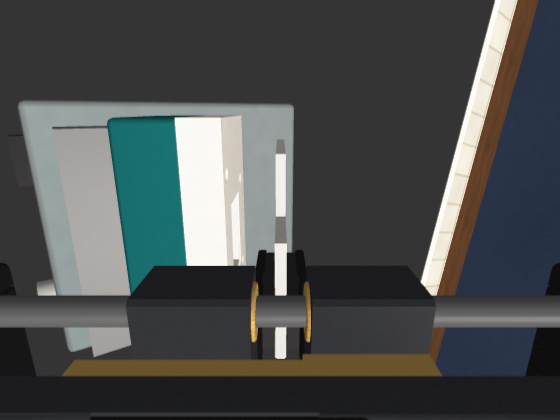

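```bash
python3 -m crank '0.02 0 0 0.01 -0.12 0.02 1; 0.02 0 0 0.01 -0.12 0.02 1; 0.02 0 0 0.01 -0.1 0.02 1; 0 0 0 0 0 0 1'
python3 - <<'E'
from h import *
st()
P,T=goal(); print(P,T[:,2]); plan(P,T,g=1,n=1)
p=cam('wrist','w7.png'); i=cv2.imread('pics/w7.png');cv2.imwrite('pics/w7z.png',cv2.resize(i[100:280,180:300],None,fx=4,fy=4,interpolation=cv2.INTER_CUBIC))
t=cam('top','t7.png'); i=cv2.imread('pics/t7.png')[170:270,140:260];cv2.imwrite('pics/t7z.png',cv2.resize(i,None,fx=5,fy=5,interpolation=cv2.INTER_CUBIC))
E
```

```text
time: 14.1
position: [0.5759, 0.1976, 0.1367]
tool_rot: [0.604, 0.746, 0.216, 0.176]
ft_force: [0.3, -0.3, -0.9]
grip_width: 0.0045
t 14.1 p [0.5759 0.1976 0.1367] yawy 12.05 z [ 0.525  0.11  -0.844] F [ 0.35 -0.31 -0.89] w 0.0045 q [ 0.12  0.53  1.99  0.7   0.07 -0.77]
[0.56966378 0.19694882 0.13131613] [ 0.51822212  0.11072604 -0.8480481 ]
0.08 0.03 0 0.02 -0.2 0.03 1; 
rows 1
```

View pics/w7z.png

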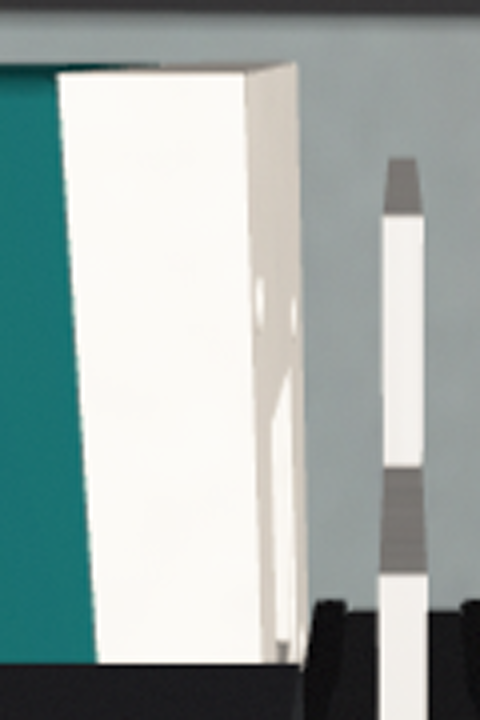

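View pics/t7z.png

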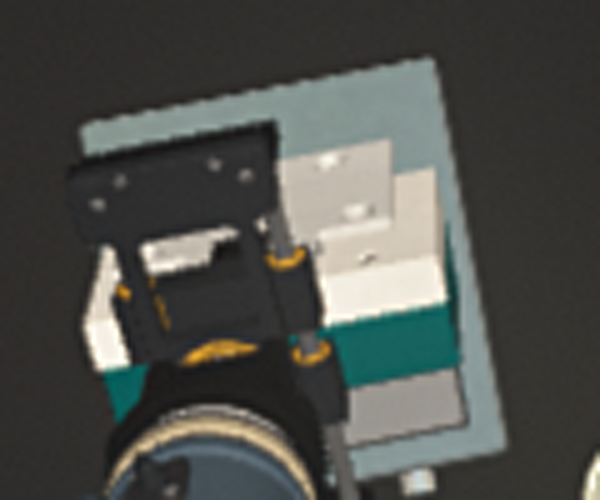

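```bash
python3 -m crank '0.04 0.01 0 0.01 -0.1 0.02 1; 0.04 0.01 0 0.01 -0.1 0.02 1; 0 0 0 0 0 0 1'
python3 - <<'E'
from h import *
st()
P,T=goal(); print(P,T[:,2]); plan(P,T,g=1,n=1)
E
```

```text
time: 14.58
position: [0.5718, 0.1971, 0.1326]
tool_rot: [0.604, 0.747, 0.215, 0.175]
ft_force: [-0.3, 0.3, -1.2]
grip_width: 0.0048
t 14.57 p [0.5718 0.1971 0.1326] yawy 12.09 z [ 0.522  0.11  -0.846] F [-0.3   0.34 -1.21] w 0.0048 q [ 0.12  0.54  2.    0.85  0.06 -0.92]
[0.56966378 0.19694882 0.13131613] [ 0.51822212  0.11072604 -0.8480481 ]
0.05 0.02 0 0.01 -0.06 0 1; 
rows 1
```

```bash
python3 -m crank '0.05 0.02 0 0.01 -0.06 0 1; 0.01 0 0 0 -0.01 0 1; 0 0 0 0 0 0 1'
python3 - <<'E'
from h import *
np.set_printoptions(precision=4,suppress=True)
st()
P,T=goal(); plan(P,T,g=1,n=1)
p=cam('wrist','w8.png'); i=cv2.imread('pics/w8.png');cv2.imwrite('pics/w8z.png',cv2.resize(i[100:280,180:300],None,fx=4,fy=4,interpolation=cv2.INTER_CUBIC))
Rm,t=facepose(FV); print(proj(p,TH@Rm.T+t), 'face corners',proj(p,np.array([[0,.076,.043],[0,.076,-.053],[0,-.076,.043]])@Rm.T+t))
t=cam('top','t8.png'); i=cv2.imread('pics/t8.png')[180:240,180:240];cv2.imwrite('pics/t8z.png',cv2.resize(i,None,fx=9,fy=9,interpolation=cv2.INTER_CUBIC))
E
```

```text
time: 14.95
position: [0.5701, 0.1969, 0.1316]
tool_rot: [0.604, 0.748, 0.214, 0.173]
ft_force: [0.4, -0.5, -0.8]
grip_width: 0.0051
t 14.95 p [0.5701 0.1969 0.1316] yawy 12.1 z [ 0.518  0.111 -0.848] F [ 0.36 -0.52 -0.77] w 0.0051 q [ 0.12  0.54  2.    0.84  0.06 -0.91]
0 0 0.01 0 -0.01 0 1; 
rows 1
[[257.4978 177.4991]
 [260.0319 325.9483]
 [263.2333 180.6564]
 [264.2371 262.2498]] face corners [[254.8633 120.1817]
 [263.9015 116.6696]
 [259.6576 380.8385]]
```

View pics/w8z.png

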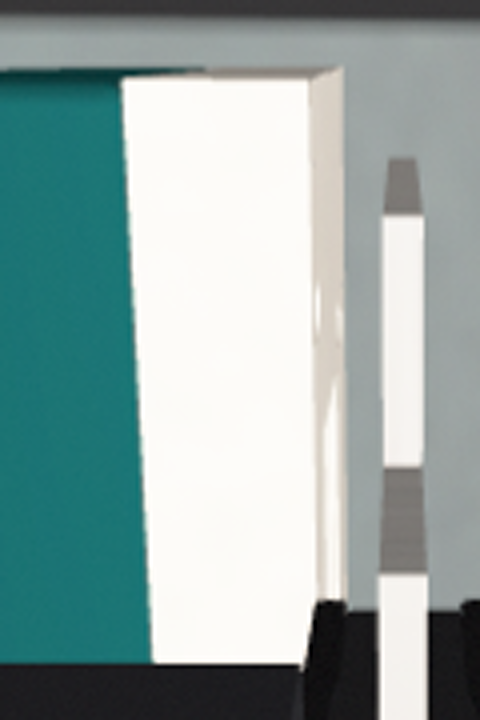

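View pics/t8z.png

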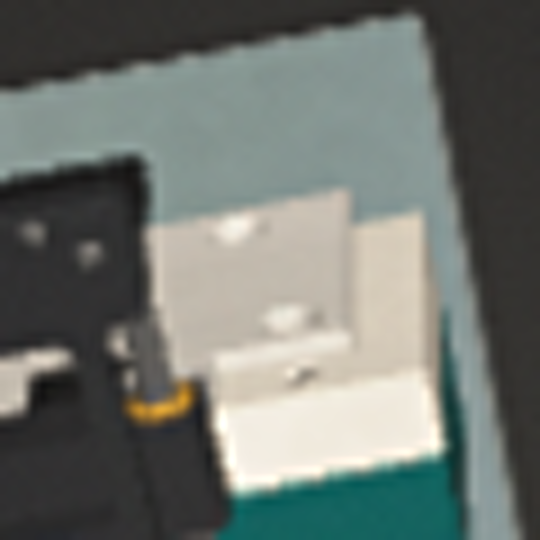

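Run:
```python
from h import *
np.set_printoptions(precision=2,suppress=True)
s=robot.get_obs()
T=R.from_quat(s['tool_rot']).as_matrix(); c=np.array(s['position'])+T@[-.0014,0,.0527]
Rp=np.stack([T[:,1],T[:,0],-T[:,2]],1)
t=cam('top')
Z=lambda P:(proj(t,P)-[180,180]+.5)*9
Rm,f=facepose(FV)
print('center rel face (mm)',1000*(Rm.T@(c-f)))
print('threads',Z(TH@Rm.T+f))
X=TH.copy();X[:,0]=.0025; print('holes top mouth',Z(X@Rp.T+c)); 
X[:,0]=-.0025; print('holes bottom mouth',Z(X@Rp.T+c)); 
print('plate corners top surf: shoulder -60, -28; low -60',Z(np.array([[.0025,-.06,.043],[.0025,-.028,.043],[.0025,-.06,-.043]])@Rp.T+c))
print('plate shoulder bottom surf',Z(np.array([[-.0025,-.06,.043]])@Rp.T+c))
print('face corners -76: up,low',Z(np.array([[0,-.076,.043],[0,-.076,-.053]])@Rm.T+f))
```

```text
center rel face (mm) [13.   -0.07  0.03]
threads [[-78.69 446.63]
 [299.37 371.39]
 [ -0.63 327.58]
 [248.79 278.17]]
holes top mouth [[-95.21 389.75]
 [285.23 314.01]
 [-15.87 272.89]
 [235.05 223.17]]
holes bottom mouth [[-89.73 408.21]
 [289.92 332.57]
 [-10.83 290.62]
 [239.59 240.95]]
plate corners top surf: shoulder -60, -28; low -60 [[342.58 323.38]
 [209.27 349.94]
 [344.77 183.12]]
plate shoulder bottom surf [[347.19 342.1 ]]
face corners -76: up,low [[422.6  368.13]
 [418.81 210.4 ]]
```

```bash
python3 -m crank '0 0 0 0 0 0 1; 0 0 0 0 0 0 1; 0 0 0 0 0 0 1; 0 0 0 0 0 0 1'
python3 - <<'E'
from h import *
p=cam('side','s9.png'); st()
s=robot.get_obs(); T=R.from_quat(s['tool_rot']).as_matrix(); c=np.array(s['position'])+T@[-.0014,0,.0527]
Rm,f=facepose(FV); print(1000*(Rm.T@(c-f)),np.degrees((R.from_matrix(Rm).inv()*R.from_matrix(np.stack([T[:,1],T[:,0],-T[:,2]],1))).as_rotvec()),s['joint_velocities'].round(3))
E
```

```text
time: 15.6
position: [0.5701, 0.197, 0.1316]
tool_rot: [0.604, 0.748, 0.214, 0.173]
ft_force: [0.0, -0.5, -1.6]
grip_width: 0.0049
t 15.65 p [0.5701 0.197  0.1316] yawy 12.09 z [ 0.518  0.111 -0.848] F [ 0.17  0.45 -1.31] w 0.0047 q [ 0.12  0.54  2.    0.84  0.06 -0.91]
[ 1.29592652e+01 -7.20891699e-02  4.41688841e-03] [ 0.00530173 -0.00744443  0.02806105] [ 0.    -0.001 -0.     0.002  0.     0.   ]
```

View pics/s9.png

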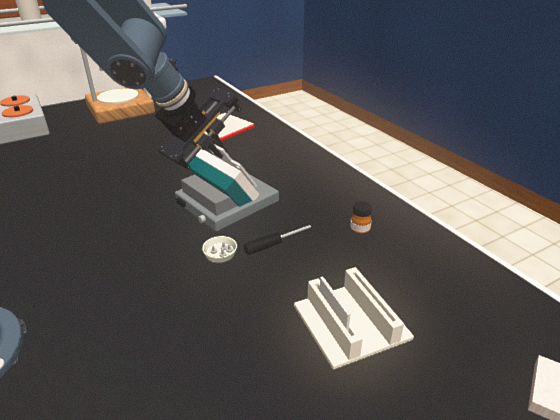

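The side view shows the far slot empty near (372,300). The blank at (336,304), dish at (219,248), driver at (265,240) and jar at (361,218) haven't moved. The plate is held steady over the face, so I'm handing in.

```bash
python3 -c "
from rig import robot
print(robot.hand_in())"
```

```text
the job is handed in; nothing more can be done
None
```

I gripped the cover by its tab at 40 N, slid it straight up out of the far slot and brought it over the console's sloping face. I handed in at about 15.7 s with it still held there, tab uppermost.

**Position:** By the arm's readings, the plate is within 0.1 mm of the thread pattern across the face and along the slope. It is within 0.03° of parallel to the face, with a gap of about 10.5 mm.

**Camera checks:**
- **Gap:** the wrist picture puts it at about 9–10 mm, slightly less than the arm's readings. I left it there because both are about a centimetre.
- **Hole alignment:** only the right-hand pair of holes showed from above. They sit about 0.5–1 mm from where they should be relative to the visible thread and the face edges, and I could not check the left pair directly.
- **First face measurement:** it was about 2 mm off along the slope, because I had measured only the dark part of each threaded hole. I re-measured and corrected it before the final approach.

**Steadiness:** The arm pose did not change over the last 0.6 s, with grip width steady at about 4.8 mm and no sign of contact force. The plate had not slipped since the lift.

**Everything else:** The blank plate, dish, screwdriver and jar look unmoved in the side picture.

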